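Set washed heat sinks to dry on upturned beakers

ROBOT

A 6-joint arm with a two-finger parallel gripper is mounted at the origin on the work surface. World frame = base frame: x ahead of the robot, y to its left, z up, the work surface at z = 0. Lengths are in mm, angles in rad, forces in N, time in s.
With the tool pointing down it reaches from about 275 to 750 mm from the base axis. Payload 10.2 kg.
Tool frame: the origin (TCP) lies between the finger pads; the fingertips stand 17 mm ahead of it and the grasp point (between the pads) lies 2 mm behind it (tips_ahead is the distance from the TCP to the fingertips, in mm); z points along the fingers, y is the line along which they close (so a half turn about z gives the same grasp; the last joint's range is limited). The gripper opens to 85 mm and grips with 20 to 120 N. Pads are 22 mm wide; open, the fingers measure 114 mm over their backs; the gripper's body (76 mm by 85 mm) begins 54 mm behind the grasp point. The pads swing forward as they close: fully open they stand 13 mm farther back than shut.
Start: joints at [1.065, 0.313, 1.498, -0, 1.331, -0.223], TCP at [146.512, 504.148, 248.294] pointing down, gripper open.
Joint ranges: [-2.94, 2.94], [-0.97, 2.17], [0.19, 2.56], [-1.23, 4.37], [0.02, 3.11], [-2.88, 2.88]. Speed limits (rad/s): [2.39, 2.39, 3.01, 3.14, 3.14, 3.14].

INTERFACE

Orientations are given as a unit quaternion [w, x, y, z].
In Python, from rig import sense, capture, finish_job, boxes_of, tips_ahead gives the robot as it stands.
- The arm moves only by the tool drive_tool, never from a script. Its argument "commands" is text: rows parted by semicolons, each of 7 numbers parted by spaces: the shift along the world's x, y, z in units of 0.1 m (1.0 is 0.1 m), then the turn, a rotation vector about the world's x, y, z in units of pi/4 rad (1.0 is pi/4 rad), then the opening in per cent of the stroke, from 0 (shut) to 100 (fully open). A call has 1 to 20 rows; each row shifts and turns the commanded pose from where the row before left it; what a row does not reach is not made up. A row lasts 1/12 s, in which the tool goes at most 41.7 mm and 7.16 degrees, less where a joint would pass 70% of its speed; a pose out of reach is approached as far as the arm can. A call with a number of a shift or a turn outside -1 to 1 is refused whole. A call with a gripper value outside its range is refused whole. The fingers move at their own pace and stop on an object; "force" is the grip in N (left out, the last holds). Time passes only in rows, so rows that do not move let the fingers close. It gives the time, the measured TCP pose, the force, the opening and the grip force at its end, in the units of the state.
- sense(): the state, without advancing time (a new reading comes with each control period).
- capture(name): name is "side" or "top"; returns a dict with "pixels" (420x560x3 uint8, blue, green, red), "fov_y" (degrees; the focal length in pixels is half the picture's height over the tangent of half this angle, whatever the lens; pixels are square), "cx", "cy" (the principal point, pixels), "k1" (the pictures are not rectified: a ray, as slopes to the right and down, at radius r is drawn at 1 + k1 r^2 times it, then the intrinsics apply), "position" and "attitude" of the camera in the world. Camera axes: x right, y down, z forward; pixel columns grow to the right and rows downward; lengths in mm; the calibration is good to about 2 mm. A picture is of the moment at which its call begins. There is no depth.
- finish_job(): hands the job in; it is judged then, once.
Trained networks look in a picture, given as the dict that the camera call returned (one of the last four; its "shot" number tells which), for a name from the list of things; names that differ only in an ending like _2 or _b are one class to them, and where a whole thing is asked for, a point or a joint stands for the part that bears it (a point fixed in the world has none). Each returns a list of dicts, best first, with "confidence" (0 to 1); they miss things now and then, are a little off and sometimes report something else, mostly with a low value. They report only what shows in the picture. A call takes as long as a camera call. They do not tell look-alikes from the thing itself.
- boxes_of(picture, name): "position" ([column, row] in pixels, amid what is visible of it).
The state is a dict: "time_s": time; "joints": joint angles; "dq": joint speeds; "tau": joint torques, N m; "eef_pos": TCP position; "ee_rot": TCP orientation; "force": force on the tool from outside, world axes, zero at the start; "wrist_torque": the same for the moment, N m; "grip_width": opening from 0.0 (shut) to 1.0 (fully open); "grip_force": force on a finger pad.
Only numpy, scipy, OpenCV 4.12 (cv2) and the standard library are available. Lean on these libraries where they do the work, as an engineer would, in place of code of your own. Each camera call takes 0.05 s, during which the arm holds its last target. There are 200 camera calls.

TASK

Finish the wash-up: balance every washed heat sink, flat side down and close to level, on the domed end of its own upturned beaker on the black drying mat, and nest all the spare steel beakers, still upside down, into one stack on the bench clear of that mat. Only when all of that is in place, push the fan's toggle lever fully over to switch the drying fan on. Leave the multimeter and the wrench where they are.

Things in the scene. Friction and masses are not known exactly. Their poses are not given: they have to be found in the camera images.
- sink0_mid (a point): Black heat sink, 0.13 to 0.21 kg, or absent (None): flat-bottomed plate 90 (own x) x 66 (y) x 6 mm with a centred fin block 84 (x) x 44 (y) x 28 mm on top, fins along x; 34 mm tall. Mass centre in the middle of the plate, 12 mm up. Grip it across the 44 mm. Point: its centre, 17 mm above the underside; z up. Starts fins up on the thin blue drip mat.
- sink1_mid (a point): Black heat sink, 0.13 to 0.21 kg, or absent (None): flat-bottomed plate 90 (own x) x 66 (y) x 6 mm with a centred fin block 84 (x) x 44 (y) x 28 mm on top, fins along x; 34 mm tall. Mass centre in the middle of the plate, 12 mm up. Grip it across the 44 mm. Point: its centre, 17 mm above the underside; z up. Starts fins up on the thin blue drip mat.
- sink2_mid (a point): Black heat sink, 0.13 to 0.21 kg, or absent (None): flat-bottomed plate 90 (own x) x 66 (y) x 6 mm with a centred fin block 84 (x) x 44 (y) x 28 mm on top, fins along x; 34 mm tall. Mass centre in the middle of the plate, 12 mm up. Grip it across the 44 mm. Point: its centre, 17 mm above the underside; z up. Starts fins up on the thin blue drip mat.
- prop0_top (a point): Apex of the domed end of a steel beaker held fast, upside down, on the thin black drying mat: a prop for one heat sink; z up. 75 mm tall, 84 mm wide at the rim below, 56 mm at the neck, where the dome begins; the dome is part of a sphere of 60 mm radius, 7 mm high.
- prop1_top (a point): Apex of the domed end of a steel beaker held fast, upside down, on the thin black drying mat: a prop for one heat sink; z up. 75 mm tall, 84 mm wide at the rim below, 56 mm at the neck, where the dome begins; the dome is part of a sphere of 60 mm radius, 7 mm high.
- prop2_top (a point): Apex of the domed end of a steel beaker held fast, upside down, on the thin black drying mat: a prop for one heat sink; z up. 75 mm tall, 84 mm wide at the rim below, 56 mm at the neck, where the dome begins; the dome is part of a sphere of 60 mm radius, 7 mm high.
- beaker0_mid (a point): Spare steel beaker, or absent (None), upside down on the bench, 0.14 kg: 75 mm tall, open rim below 84 mm wide, wall 2.5 mm, tapering straight to 56 mm at 68 mm height, then a low dome. Grip it across the narrow upper end (61 mm wide at 53 mm height). Slipped over another, it seats about 20 mm higher. Point: on its axis, 37.5 mm above the rim; z up.
- beaker1_mid (a point): Spare steel beaker, or absent (None), upside down on the bench, 0.14 kg: 75 mm tall, open rim below 84 mm wide, wall 2.5 mm, tapering straight to 56 mm at 68 mm height, then a low dome. Grip it across the narrow upper end (61 mm wide at 53 mm height). Slipped over another, it seats about 20 mm higher. Point: on its axis, 37.5 mm above the rim; z up.
- beaker2_mid (a point): Spare steel beaker, or absent (None), upside down on the bench, 0.14 kg: 75 mm tall, open rim below 84 mm wide, wall 2.5 mm, tapering straight to 56 mm at 68 mm height, then a low dome. Grip it across the narrow upper end (61 mm wide at 53 mm height). Slipped over another, it seats about 20 mm higher. Point: on its axis, 37.5 mm above the rim; z up.
- beaker3_mid (a point): Spare steel beaker, or absent (None), upside down on the bench, 0.14 kg: 75 mm tall, open rim below 84 mm wide, wall 2.5 mm, tapering straight to 56 mm at 68 mm height, then a low dome. Grip it across the narrow upper end (61 mm wide at 53 mm height). Slipped over another, it seats about 20 mm higher. Point: on its axis, 37.5 mm above the rim; z up.
- beaker4_mid (a point): Spare steel beaker, or absent (None), upside down on the bench, 0.14 kg: 75 mm tall, open rim below 84 mm wide, wall 2.5 mm, tapering straight to 56 mm at 68 mm height, then a low dome. Grip it across the narrow upper end (61 mm wide at 53 mm height). Slipped over another, it seats about 20 mm higher. Point: on its axis, 37.5 mm above the rim; z up.
- fan_lever (a joint): Toggle lever of the drying fan, rad: 0 = off (the lever leans 0.5 rad from upright towards its own -x), 1.0 = on (leans 0.5 rad towards +x). Stays where it is left; needs about 1 to 3 N at the ball.
- fan_lever_tip (a point): Centre of the red 26 mm ball at the end of the lever, 60 mm from its pivot, which is 67 mm above the bench over the middle of the control box. The ball is about 120 mm above the bench when off or on, and moves 58 mm in all along the box's own x.
- fanbox: The grey control box of the drying fan (110 x 100 x 45 mm, with a black 70 x 50 x 25 mm lever housing on top), fixed on the bench; origin at the centre of its underside (the pivot is right above it). To switch on, the lever is pushed towards the box's +x.
- dryingmat: Thin (1 mm) black drying mat, fixed, 170 (its own x) x 420 mm (y), with the three upturned prop beakers in a row along its y; origin at its centre.
- meter: Yellow hand multimeter lying on the bench, 145 x 75 x 34 mm. Leave alone; origin under its centre.
- wrench: Steel wrench lying on the bench beyond the mat. Leave alone.
Mind the look-alikes: they are no part of the job. Leave any green look-alike of the part that bears beaker3_mid alone.

How it is judged (in metres and radians):
On the way, in this order (a step that is already met when the one before it is completed fails the run):
1. every heat sink balanced on its own prop and all spare beakers nested in one stack (angle between each of sink0_mid, sink1_mid, sink2_mid's own z axis and vertical below 0.22 rad and ((horizontal distance between sink0_mid and prop0_top below 0.016 m and z of sink0_mid in the frame of prop0_top between 0.012 and 0.022 m) or (horizontal distance between sink0_mid and prop1_top below 0.016 m and z of sink0_mid in the frame of prop1_top between 0.012 and 0.022 m) or (horizontal distance between sink0_mid and prop2_top below 0.016 m and z of sink0_mid in the frame of prop2_top between 0.012 and 0.022 m)) and ((horizontal distance between sink1_mid and prop0_top below 0.016 m and z of sink1_mid in the frame of prop0_top between 0.012 and 0.022 m) or (horizontal distance between sink1_mid and prop1_top below 0.016 m and z of sink1_mid in the frame of prop1_top between 0.012 and 0.022 m) or (horizontal distance between sink1_mid and prop2_top below 0.016 m and z of sink1_mid in the frame of prop2_top between 0.012 and 0.022 m)) and ((horizontal distance between sink2_mid and prop0_top below 0.016 m and z of sink2_mid in the frame of prop0_top between 0.012 and 0.022 m) or (horizontal distance between sink2_mid and prop1_top below 0.016 m and z of sink2_mid in the frame of prop1_top between 0.012 and 0.022 m) or (horizontal distance between sink2_mid and prop2_top below 0.016 m and z of sink2_mid in the frame of prop2_top between 0.012 and 0.022 m)) and angle between each of beaker0_mid, beaker1_mid, beaker2_mid, beaker3_mid, beaker4_mid's own z axis and vertical below 0.08 rad and height (world z) of each of beaker0_mid, beaker1_mid, beaker2_mid, beaker3_mid, beaker4_mid below 0.13 m and horizontal distance between beaker0_mid and beaker1_mid below 0.012 m and horizontal distance between each of beaker0_mid, beaker1_mid and beaker2_mid below 0.012 m and horizontal distance between each of beaker0_mid, beaker1_mid, beaker2_mid and beaker3_mid below 0.012 m and horizontal distance between each of beaker0_mid, beaker1_mid, beaker2_mid, beaker3_mid and beaker4_mid below 0.012 m and (x of beaker0_mid in the frame of dryingmat above 0.085 m or x of beaker0_mid in the frame of dryingmat below -0.085 m or y of beaker0_mid in the frame of dryingmat above 0.21 m or y of beaker0_mid in the frame of dryingmat below -0.21 m) and (x of beaker1_mid in the frame of dryingmat above 0.085 m or x of beaker1_mid in the frame of dryingmat below -0.085 m or y of beaker1_mid in the frame of dryingmat above 0.21 m or y of beaker1_mid in the frame of dryingmat below -0.21 m) and (x of beaker2_mid in the frame of dryingmat above 0.085 m or x of beaker2_mid in the frame of dryingmat below -0.085 m or y of beaker2_mid in the frame of dryingmat above 0.21 m or y of beaker2_mid in the frame of dryingmat below -0.21 m) and (x of beaker3_mid in the frame of dryingmat above 0.085 m or x of beaker3_mid in the frame of dryingmat below -0.085 m or y of beaker3_mid in the frame of dryingmat above 0.21 m or y of beaker3_mid in the frame of dryingmat below -0.21 m) and (x of beaker4_mid in the frame of dryingmat above 0.085 m or x of beaker4_mid in the frame of dryingmat below -0.085 m or y of beaker4_mid in the frame of dryingmat above 0.21 m or y of beaker4_mid in the frame of dryingmat below -0.21 m)), for 0.5 s.
2. then the fan's lever pushed fully over (value of joint fan_lever above 0.85 rad), for 0.2 s.
At the end, for the whole second after the job is handed in: Each heat sink rests fins up on the dome of its own prop, centre within 16 mm of the apex, within 0.22 rad (12 degrees) of level; all spare beakers are nested upside down in one upright stack (axes within 12 mm) off the black mat; the fan lever is past 0.85 rad (all of step 1 and value of joint fan_lever above 0.85 rad); the robot touches nothing.
It fails at once if the multimeter or the wrench moved more than 4 cm (distance of any of meter, wrench from where it was at the start of the episode above 0.04 m).
Of sink0, sink1, sink2 only 2 to 3 are there at a start; the rules pass over those that are not, and their reading is None.
Of beaker0, beaker1, beaker2, beaker3, beaker4 only 4 to 5 are there at a start; the rules pass over those that are not, and their reading is None.
At some moment in a run one of beaker0, beaker1, beaker2, beaker3, beaker4 may be knocked a few centimetres aside while the robot is not near it.
It also fails if it takes over 210 s, if anything falls off the work surface, if the arm or the gripper's body presses on something with over 40 N, if the wrist force passes 120 N, or if a joint passes its speed limit or range.

## Working session

There is one attempt and no reset: what is moved stays moved. The work goes in short steps, Python scripts to look and compute and a tool call to move; the robot and the scene stay as the last step left them, time stands still between calls to the robot, and variables do not carry over. Pictures are saved under pics/ and viewed, at most 14 in all, crops included, and the job is handed in when it is done.

Besides the shell and the picture viewer there is one more tool, called after ">>>" by a JSON object that holds its "name" and its "arguments". drive_tool: Moves the arm, as the interface text tells. Shifts and turns lie within -1 to 1; 1 stands for 0.1 m of shift or pi/4 rad of turn. Its arguments: {"type":"object","properties":{"commands":{"type":"string"},"force":{"type":"number"}},"required":["commands"]}

```bash
ls; mkdir -p pics; cat > h.py <<'E'
import numpy as np, cv2
from rig import sense, capture, boxes_of, finish_job, tips_ahead
from scipy.spatial.transform import Rotation as R
def rot(a):
    a=np.array(a,float)
    return a if a.shape==(3,3) else R.from_quat(a[[1,2,3,0]]).as_matrix()
def K(p):
    f=210/np.tan(np.radians(p["fov_y"])/2); return f
def ray(p,uv):
    f=K(p); d=np.array([(uv[0]-p["cx"])/f,(uv[1]-p["cy"])/f]); s=d.copy()
    for _ in range(30): s=d/(1+p["k1"]*(s@s))
    return np.array(p["position"],float), rot(p["attitude"])@np.array([s[0],s[1],1])
def onz(p,uv,z):
    o,d=ray(p,uv); return (o+d*(z-o[2])/d[2])
def proj(p,X):
    c=rot(p["attitude"]).T@(np.array(X,float)-np.array(p["position"])); s=c[:2]/c[2]
    return s*(1+p["k1"]*(s@s))*K(p)+[p["cx"],p["cy"]]
E
python3 - <<'E'
from h import *
for n in("top","side"):
    p=capture(n); cv2.imwrite(f"pics/{n}0.png",p["pixels"])
    print(n,{k:v for k,v in p.items() if k!="pixels"})
    for nm in("sink0_mid","prop0_top","beaker0_mid","fan_lever_tip","fanbox","dryingmat","meter","wrench"):
        print(nm,[(np.round(b["position"]).tolist(),round(b["confidence"],2)) for b in boxes_of(p,nm)])
print(sense())
E
```

```text
pics
top {'fov_y': 45.422993866345195, 'cx': 278.98792351795214, 'cy': 201.40547845940262, 'k1': -0.06669029588149579, 'position': array([ 176.57420242,  -90.85522519, 1493.33773027]), 'attitude': array([ 0.0813397 , -0.68559004,  0.71850621, -0.08425542]), 'shot': 1}
sink0_mid [([339.0, 233.0], 0.87)]
prop0_top [([237.0, 176.0], 0.7)]
beaker0_mid []
fan_lever_tip [([373.0, 175.0], 0.54)]
fanbox [([363.0, 177.0], 0.73), ([321.0, 175.0], 0.3)]
dryingmat [([184.0, 188.0], 0.6), ([392.0, 229.0], 0.34)]
meter [([394.0, 233.0], 0.8)]
wrench []
side {'fov_y': 55.12317034213334, 'cx': 284.6367397397391, 'cy': 214.92842071120708, 'k1': -0.10460503242408353, 'position': array([ -67.8555025 , -925.27212345,  724.03121383]), 'attitude': array([-0.47021677,  0.83386479, -0.2518009 ,  0.14199296]), 'shot': 2}
sink0_mid [([312.0, 287.0], 0.92), ([280.0, 215.0], 0.26)]
prop0_top [([296.0, 212.0], 0.58), ([310.0, 289.0], 0.39)]
beaker0_mid [([252.0, 187.0], 0.73), ([231.0, 211.0], 0.55)]
fan_lever_tip [([375.0, 252.0], 0.61)]
fanbox [([375.0, 275.0], 0.61), ([276.0, 197.0], 0.61)]
dryingmat [([282.0, 219.0], 0.63)]
meter [([343.0, 330.0], 0.83), ([320.0, 203.0], 0.65)]
wrench [([318.0, 201.0], 0.5)]
{'time_s': 0.9, 'joints': array([ 1.06461656e+00,  3.12882443e-01,  1.49771971e+00, -8.81502643e-07,
        1.33101219e+00, -2.23418155e-01]), 'dq': array([-0.001164  , -0.00090323,  0.00027726,  0.00057707, -0.00124137,
       -0.00014025]), 'tau': array([-2.65770723e-03, -4.12163293e+01, -2.59892428e+01, -3.26392183e-04,
        6.59218458e-04,  2.48501073e-05]), 'eef_pos': array([146.4981782 , 504.14106497, 248.2957372 ]), 'ee_rot': array([-3.46815853e-06,  1.40910173e-01,  9.90022385e-01, -1.02815975e-05]), 'force': array([ 0.07763249, -0.5011671 , -0.25075256]), 'wrist_torque': array([-0.03381847,  0.04087071, -0.02900356]), 'grip_force': 0.0, 'grip_width': 0.9992137028345526}
```

View images.

```bash
python3 -c "
import cv2
a=cv2.imread('pics/top0.png')[90:330,110:430]; cv2.imwrite('pics/topc.png',cv2.resize(a,(800,600),interpolation=2))
a=cv2.imread('pics/side0.png')[140:380,190:510]; cv2.imwrite('pics/sidec.png',cv2.resize(a,(800,600),interpolation=2))"
```

```text
(no output)
```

View pics/topc.png

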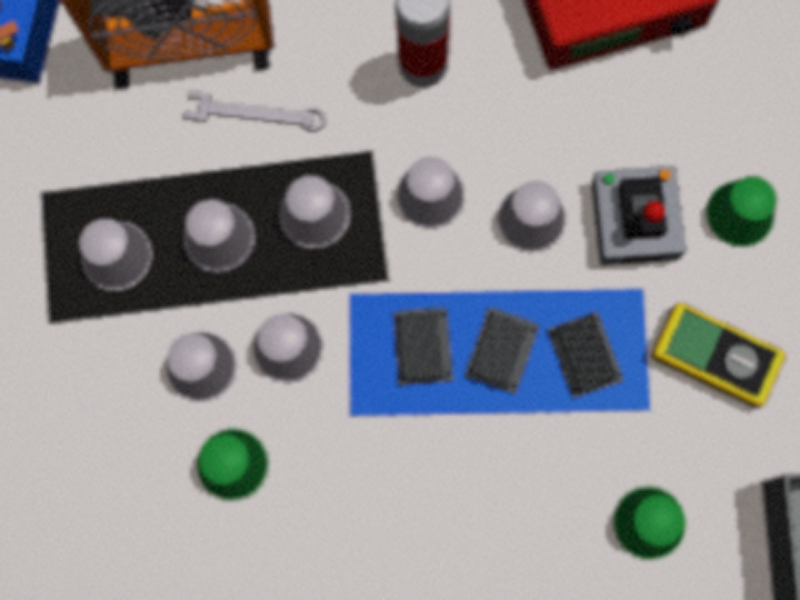

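View pics/sidec.png

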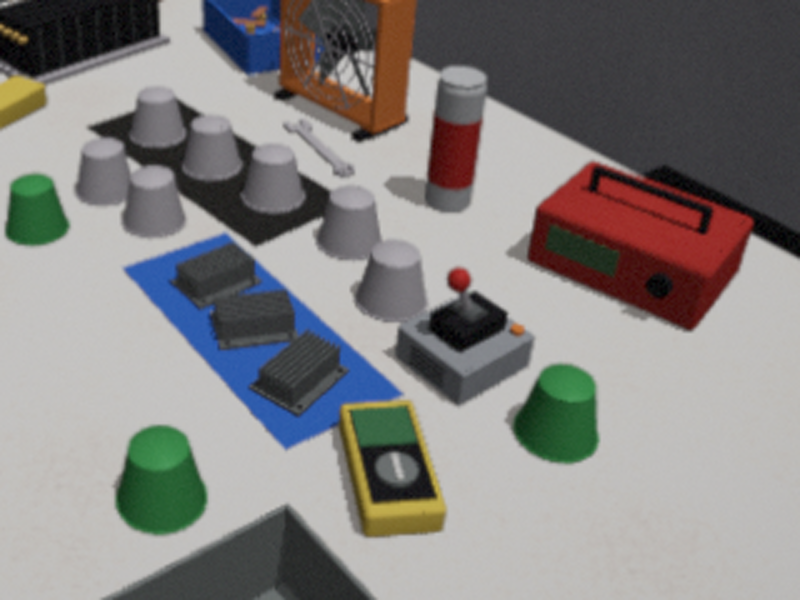

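```bash
cat >> h.py <<'E'
from scipy.optimize import minimize
t=np.linspace(0,2*np.pi,40,endpoint=False)
def circ(r,z): return np.c_[r*np.cos(t),r*np.sin(t),0*t+z]
BEAK=np.vstack([circ(42,0),circ(28,68),circ(15,73.1),[[0,0,75]]])
NECK=circ(28,68)
def bx(a,b,z0,z1): return np.array([[x,y,z] for x in(-a/2,a/2) for y in(-b/2,b/2) for z in(z0,z1)],float)
SINK=np.vstack([bx(90,66,0,6),bx(84,44,6,34)])
def grad(p):
    g=cv2.GaussianBlur(p["pixels"],(0,0),1.0).astype(np.float32)
    return np.sqrt((cv2.Sobel(g,5,1,0)**2+cv2.Sobel(g,5,0,1)**2).sum(2))
def score(gs,M,q,z0):
    c,s=np.cos(q[2]),np.sin(q[2]); X=M@np.array([[c,s,0],[-s,c,0],[0,0,1]])+[q[0],q[1],z0]; v=0
    for p,g in gs:
        h=cv2.convexHull(np.array([proj(p,x) for x in X],np.float32))[:,0]
        n=np.roll(h,-1,0); L=np.linalg.norm(n-h,axis=1)
        P=np.vstack([a+(b-a)*np.linspace(0,1,int(l)+2,endpoint=False)[:,None] for a,b,l in zip(h,n,L)]).astype(np.float32)
        e=cv2.remap(g,P[:,0].reshape(1,-1),P[:,1].reshape(1,-1),cv2.INTER_LINEAR)[0]
        v+=np.minimum(e,250).mean()
    return v
def fit(gs,M,q,z0,rng=10,yaw=False):
    q=np.array(q,float); best=(-1,q)
    ys=np.arange(-.3,.31,.1) if yaw else [0]
    for dx in np.arange(-rng,rng+.1,4):
        for dy in np.arange(-rng,rng+.1,4):
            for a in ys:
                w=q+[dx,dy,a]; s=score(gs,M,w,z0)
                if s>best[0]: best=(s,w)
    f=lambda u:-score(gs,M,best[1]+u*[1,1,.03 if yaw else 0],z0)
    r=minimize(f,[0,0,0],method="Nelder-Mead",options=dict(initial_simplex=np.vstack([np.zeros(3),2.5*np.eye(3)]),xatol=.1))
    return best[1]+r.x*[1,1,.03 if yaw else 0],-r.fun
E
cat > m.py <<'E'
from h import *
pt=capture("top"); ps=capture("side"); both=[(p,grad(p)) for p in(pt,ps)]
C=lambda u,v,z: onz(pt,(110+u/2.5,90+v/2.5),z)
for k,(u,v) in dict(P0=(103,242),P1=(211,222),P2=(310,198),Bc=(431,180),Bd=(537,203),Ba=(190,358),Bb=(281,338)).items():
    z0=1 if k[0]=="P" else 0; g=C(u,v,75); g[2]=0
    print(k,g[:2].round(),*[(fit(b,BEAK,g,z0)[0][:2].round(1),fit(b,BEAK,g,z0)[1].round()) for b in(both,both[:1],both[1:])])
for k,u,v,a in(("S0",423,347,.05),("S1",503,350,-.3),("S2",585,354,.3)):
    g=C(u,v,30); g[2]=a
    print(k,g.round(2),*[(r[0].round(2),r[1].round()) for r in(fit(b,SINK,g,1,8,True) for b in(both,both[:1]))])
print("ball",C(653,211,120).round(), "green",[C(*c,70).round()[:2].tolist() for c in((232,460),(753,200),(655,520))],"meter",C(718,355,30).round(),"wrench",C(255,112,5).round())
print("box corners",[C(*c,45).round()[:2].tolist() for c in((594,172),(675,168),(684,254),(604,262))])
print("bottle",C(425,15,100).round(), "fan foot",C(190,80,0).round())
E
python3 m.py
```

```text
P0 [577. 269.] (array([578.6, 267.3]), np.float64(421.0)) (array([578. , 267.7]), np.float64(218.0)) (array([579.6, 268.2]), np.float64(204.0))
P1 [596. 141.] (array([596.5, 141.4]), np.float64(421.0)) (array([595.9, 141.8]), np.float64(213.0)) (array([597.6, 141.9]), np.float64(209.0))
P2 [620.  23.] (array([620.1,  23.3]), np.float64(420.0)) (array([619.7,  22.9]), np.float64(215.0)) (array([621.6,  24.8]), np.float64(207.0))
Bc [ 635. -120.] (array([ 639.6, -118.5]), np.float64(413.0)) (array([ 640.7, -119.2]), np.float64(216.0)) (array([ 638.6, -118.1]), np.float64(199.0))
Bd [ 601. -244.] (array([ 604.1, -243.4]), np.float64(398.0)) (array([ 604.1, -243. ]), np.float64(216.0)) (array([ 605.1, -239. ]), np.float64(183.0))
Ba [434. 166.] (array([438.6, 169.6]), np.float64(442.0)) (array([437.7, 170.1]), np.float64(224.0)) (array([440.9, 172.1]), np.float64(219.0))
Bb [453.  61.] (array([457.4,  63.2]), np.float64(465.0)) (array([457.3,  62.8]), np.float64(228.0)) (array([459.4,  67.1]), np.float64(239.0))
S0 [ 4.4294e+02 -1.0195e+02  5.0000e-02] (array([ 4.4889e+02, -1.0009e+02,  6.0000e-02]), np.float64(433.0)) (array([ 4.4817e+02, -1.0015e+02,  4.0000e-02]), np.float64(239.0))
S1 [ 4.3486e+02 -1.9638e+02 -3.0000e-01] (array([ 4.3890e+02, -1.9404e+02, -4.0000e-01]), np.float64(423.0)) (array([ 4.386e+02, -1.944e+02, -3.800e-01]), np.float64(238.0))
S2 [ 4.2543e+02 -2.9313e+02  3.0000e-01] (array([ 4.2945e+02, -2.9401e+02,  3.1000e-01]), np.float64(449.0)) (array([ 4.3002e+02, -2.9505e+02,  2.8000e-01]), np.float64(244.0))
ball [ 572. -371.  120.] green [[316.0, 120.0], [594.0, -502.0], [227.0, -352.0]] meter [ 417. -451.   30.] wrench [758.  96.   5.]
box corners [[646.0, -319.0], [646.0, -418.0], [538.0, -419.0], [533.0, -322.0]]
bottle [ 836. -123.  100.] fan foot [808. 179.   0.]
```

>>> {"name": "drive_tool", "arguments": {"commands": "0.168 -0.336 -0.066 0 0 0.0243 72;0.168 -0.336 -0.066 0 0 0.0243 72;0.168 -0.336 -0.066 0 0 0.0243 72;0.168 -0.336 -0.066 0 0 0.0243 72;0.168 -0.336 -0.066 0 0 0.0243 72;0.168 -0.336 -0.066 0 0 0.0243 72;0.168 -0.336 -0.066 0 0 0.0243 72;0.168 -0.336 -0.066 0 0 0.0243 72;0.168 -0.336 -0.066 0 0 0.0243 72;0.168 -0.336 -0.066 0 0 0.0243 72;0.168 -0.336 -0.066 0 0 0.0243 72;0.168 -0.336 -0.066 0 0 0.0243 72;0.168 -0.336 -0.066 0 0 0.0243 72;0.168 -0.336 -0.066 0 0 0.0243 72;0.168 -0.336 -0.066 0 0 0.0243 72;0.168 -0.336 -0.066 0 0 0.0243 72;0.168 -0.336 -0.066 0 0 0.0243 72;0.168 -0.336 -0.066 0 0 0.0243 72;0 0 0 0 0 0 72", "force": 40}}

```text
time_s: 2.58
eef_pos: [450.8, -105.5, 128.6]
ee_rot: [0.0, -0.029, 1.0, -0.001]
force: [0.5, 1.0, 0.3]
grip_width: 0.722
grip_force: 0.0
```

```bash
python3 - <<'E'
from h import *
print(tips_ahead)
try: print(tips_ahead(), tips_ahead(0.7))
except Exception as e: print(e)
E
```

```text
17.0
'float' object is not callable
```

>>> {"name": "drive_tool", "arguments": {"commands": "0 0 -0.3 0 0 0 72;0 0 -0.3 0 0 0 72;0 0 0 0 0 0 72;0 0 0 0 0 0 72"}}

```text
time_s: 2.92
eef_pos: [448.5, -100.3, 69.3]
ee_rot: [-0.001, -0.03, 1.0, 0.001]
force: [-0.1, -0.1, 0.9]
grip_width: 0.719
grip_force: 0.0
```

>>> {"name": "drive_tool", "arguments": {"commands": "0 0 -0.2 0 0 0 72;0 0 -0.2 0 0 0 72;0 0 0 0 0 0 0;0 0 0 0 0 0 0;0 0 0 0 0 0 0;0 0 0 0 0 0 0;0 0 0 0 0 0 0;0 0 0 0 0 0 0"}}

```text
time_s: 3.58
eef_pos: [449.4, -100.9, 30.4]
ee_rot: [0.001, -0.03, 1.0, -0.0]
force: [0.2, 0.1, 5.8]
grip_width: 0.507
grip_force: 42.4
```

>>> {"name": "drive_tool", "arguments": {"commands": "0 0 0.2 0 0 0 0;0 0 0.3 0 0 0 0;0 0 0.4 0 0 0 0;0 0 0.4 0 0 0 0;0.05 0.14 0.2 0 0 0 0;0.1 0.28 0 0 0 0 0;0.116 0.33 0 0 0 0 0;0.116 0.33 0 0 0 0 0;0.116 0.33 0 0 0 0 0;0.116 0.33 0 0 0 0 0;0.116 0.33 0 0 0 0 0;0.116 0.33 0 0 0 0 0;0.116 0.33 0 0 0 0 0;0.116 0.33 0 0 0 0 0;0.116 0.33 0 0 0 0 0;0.1 0.28 0 0 0 0 0;0 0 0 0 0 0 0;0 0 0 0 0 0 0;0 0 0 0 0 0 0"}}

```text
time_s: 5.17
eef_pos: [578.0, 265.8, 179.4]
ee_rot: [-0.0, -0.03, 1.0, -0.0]
force: [-0.7, -0.2, -1.4]
grip_width: 0.506
grip_force: 41.7
```

>>> {"name": "drive_tool", "arguments": {"commands": "0.006 0.012 -0.2 0 0 0 0;0 0 -0.25 0 0 0 0;0 0 -0.2 0 0 0 0;0 0 -0.07 0 0 0 0;0 0 0 0 0 0 0;0 0 0 0 0 0 0;0 0 0 0 0 0 0"}}

```text
time_s: 5.75
eef_pos: [579.4, 267.1, 108.6]
ee_rot: [0.001, -0.03, 1.0, 0.0]
force: [-0.9, -0.3, -0.9]
grip_width: 0.501
grip_force: 41.6
```

```bash
python3 - <<'E'
from h import *
a=capture("top");b=capture("side")
print(sense()["force"],sense()["eef_pos"])
im=[]
for p in(a,b):
    u=proj(p,(579,267,95)).astype(int); c=p["pixels"][max(u[1]-40,0):u[1]+40,max(u[0]-50,0):u[0]+50]; im.append(cv2.resize(c,(400,320),interpolation=2))
cv2.imwrite("pics/pl0.png",np.hstack(im))
E
```

```text
[-0.19595494  0.35187527 -1.43935664] [579.25696741 267.3448977  108.38108677]
```

View pics/pl0.png

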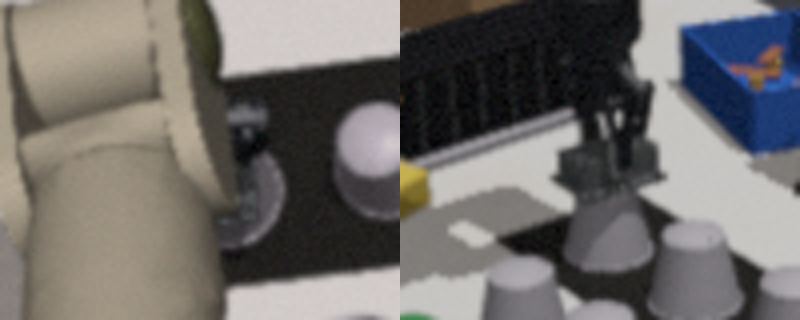

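>>> {"name": "drive_tool", "arguments": {"commands": "0 0 -0.02 0 0 0 0;0 0 0 0 0 0 0;0 0 -0.01 0 0 0 0;0 0 0 0 0 0 0;0 0 0 0 0 0 0"}}

```text
time_s: 6.27
eef_pos: [578.9, 267.5, 105.2]
ee_rot: [0.0, -0.03, 1.0, -0.0]
force: [-2.8, -1.1, 4.8]
grip_width: 0.511
grip_force: 42.3
```

>>> {"name": "drive_tool", "arguments": {"commands": "0 0 0.005 0 0 0 0;0 0 0 0 0 0 54;0 0 0 0 0 0 60;0 0 0 0 0 0 68;0 0 0 0 0 0 72;0 0 0 0 0 0 72;0 0 0.2 0 0 0 72;0 0 0.3 0 0 0 72;0 0 0.4 0 0 0 72;0 -0.2 0.1 0 0 0 72;-0.1 -0.4 0 0 0 0 72;-0.1 -0.4 0 0 0 0 72;-0.1 -0.4 0 0 0 0 72;0 0 0 0 0 0 72"}}

```text
time_s: 7.43
eef_pos: [547.9, 122.3, 205.2]
ee_rot: [-0.0, -0.028, 1.0, -0.001]
force: [-0.7, -0.6, 0.0]
grip_width: 0.724
grip_force: 0.0
```

```bash
cat > chk.py <<'E'
import sys
from h import *
x,y,n=float(sys.argv[1]),float(sys.argv[2]),sys.argv[3]
print(sense()["eef_pos"].round(1)); im=[]
a=capture("top");b=capture("side")
for p in(a,b):
    u=proj(p,(x,y,95)).astype(int); c=p["pixels"][max(u[1]-40,0):u[1]+40,max(u[0]-50,0):u[0]+50]; im.append(cv2.resize(c,(400,320),interpolation=2))
cv2.imwrite(f"pics/{n}.png",np.hstack(im))
yaw=float(sys.argv[4])
for g in([(a,grad(a)),(b,grad(b))],[(a,grad(a))],[(b,grad(b))]): r=fit(g,SINK,(x,y,yaw),76,12,True); print(r[0].round(2),round(r[1]))
E
python3 chk.py 578.6 267.3 pl0b 0.06
```

```text
[547.9 122.3 205.2]
[5.8147e+02 2.6599e+02 3.0000e-02] 361
[ 5.9997e+02  2.6701e+02 -2.0000e-02] 152
[ 5.7476e+02  2.5442e+02 -5.0000e-02] 219
```

View pics/pl0b.png

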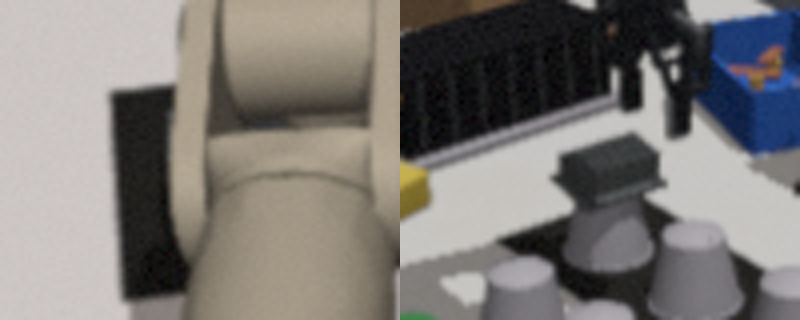

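>>> {"name": "drive_tool", "arguments": {"commands": "-0.1 -0.292 -0.068 0 0 -0.053 72;-0.1 -0.292 -0.068 0 0 -0.053 72;-0.1 -0.292 -0.068 0 0 -0.053 72;-0.1 -0.292 -0.068 0 0 -0.053 72;-0.1 -0.292 -0.068 0 0 -0.053 72;-0.1 -0.292 -0.068 0 0 -0.053 72;-0.1 -0.292 -0.068 0 0 -0.053 72;-0.1 -0.292 -0.068 0 0 -0.053 72;-0.1 -0.292 -0.068 0 0 -0.053 72;-0.1 -0.292 -0.068 0 0 -0.053 72;-0.1 -0.292 -0.068 0 0 -0.053 72;0 0 -0.3 0 0 0 72;0 0 -0.1 0 0 0 72;0 0 0 0 0 0 72;0 0 0 0 0 0 72"}}

```text
time_s: 8.78
eef_pos: [439.5, -192.6, 90.3]
ee_rot: [-0.0, 0.196, 0.981, 0.0]
force: [0.0, 0.4, 0.8]
grip_width: 0.718
grip_force: 0.0
```

>>> {"name": "drive_tool", "arguments": {"commands": "0 -0.015 -0.3 0 0 0 72;0 0 -0.2 0 0 0 72;0 0 -0.1 0 0 0 72;0 0 0 0 0 0 0;0 0 0 0 0 0 0;0 0 0 0 0 0 0;0 0 0 0 0 0 0;0 0 0 0 0 0 0;0 0 0 0 0 0 0"}}

```text
time_s: 9.53
eef_pos: [439.2, -195.4, 30.8]
ee_rot: [0.001, 0.197, 0.98, -0.0]
force: [-0.6, 0.4, 3.6]
grip_width: 0.51
grip_force: 42.1
```

>>> {"name": "drive_tool", "arguments": {"commands": "0 0 0.2 0 0 0 0;0 0 0.3 0 0 0 0;0 0 0.4 0 0 0 0;0 0 0.4 0 0 0 0;0.075 0.16 0.2 0 0 0.05 0;0.15 0.32 0 0 0 0.05 0;0.15 0.32 0 0 0 0.05 0;0.15 0.32 0 0 0 0.05 0;0.15 0.32 0 0 0 0.05 0;0.15 0.32 0 0 0 0.05 0;0.15 0.32 0 0 0 0.05 0;0.15 0.32 0 0 0 0.05 0;0.15 0.32 0 0 0 0.05 0;0.15 0.32 0 0 0 0.05 0;0.148 0.32 0 0 0 0 0;0 0 0 0 0 0 0;0 0 0 0 0 0 0;0 0 0 0 0 0 0"}}

```text
time_s: 11.03
eef_pos: [595.9, 140.5, 180.0]
ee_rot: [-0.0, 0.002, 1.0, -0.0]
force: [-0.8, -0.0, -1.3]
grip_width: 0.512
grip_force: 41.6
```

>>> {"name": "drive_tool", "arguments": {"commands": "0.004 0.008 -0.2 0 0 0 0;0 0 -0.25 0 0 0 0;0 0 -0.2 0 0 0 0;0 0 -0.07 0 0 0 0;0 0 -0.01 0 0 0 0;0 0 0 0 0 0 0;0 0 -0.01 0 0 0 0;0 0 0 0 0 0 0;0 0 0 0 0 0 0"}}

```text
time_s: 11.78
eef_pos: [596.8, 141.5, 106.8]
ee_rot: [0.0, 0.002, 1.0, 0.0]
force: [0.0, 0.7, -1.2]
grip_width: 0.505
grip_force: 41.6
```

>>> {"name": "drive_tool", "arguments": {"commands": "0 0 -0.008 0 0 0 0;0 0 0 0 0 0 0;0 0 0 0 0 0 0"}}

```text
time_s: 12.03
eef_pos: [596.8, 141.7, 105.8]
ee_rot: [0.0, 0.002, 1.0, -0.0]
force: [-0.4, -1.0, 1.3]
grip_width: 0.506
grip_force: 41.8
```

>>> {"name": "drive_tool", "arguments": {"commands": "0 0 -0.002 0 0 0 0;0 0 0 0 0 0 54;0 0 0 0 0 0 60;0 0 0 0 0 0 68;0 0 0 0 0 0 72;0 0 0 0 0 0 72;0 0 0.2 0 0 0 72;0 0 0.3 0 0 0 72;0 0 0.3 0 0 0 72;0 -0.3 0.1 0 0 0 72;-0.1 -0.36 0 0 0 0.05 72;-0.15 -0.37 0 0 0 0.04 72;-0.15 -0.37 0 0 0 0.04 72;-0.15 -0.37 0 0 0 0.04 72;-0.15 -0.37 0 0 0 0.04 72;-0.15 -0.37 0 0 0 0.04 72;-0.15 -0.37 0 0 0 0.04 72;-0.15 -0.37 0 0 0 0.04 72;0 0 0 0 0 0 72;0 0 0 0 0 0 72"}}

```text
time_s: 13.7
eef_pos: [481.0, -184.9, 195.2]
ee_rot: [0.0, -0.125, 0.992, 0.0]
force: [0.3, 0.7, -0.2]
grip_width: 0.723
grip_force: 0.0
```

```bash
python3 chk.py 596.5 141.4 pl1b 0.0; python3 - <<'E'
from h import *
a=capture("top");b=capture("side")
for g in([(a,grad(a)),(b,grad(b))],[(a,grad(a))]): r=fit(g,SINK,(578,267,0.06),76,12,True); print(r[0].round(2),round(r[1]))
g=[(b,grad(b))];r=fit(g,SINK,(430,-294,.31),1,8,True); print(r[0].round(2),round(r[1]))
E
```

```text
[ 481.  -184.9  195.2]
[6.0491e+02 1.3379e+02 3.0000e-01] 298
[ 6.0966e+02  1.3935e+02 -2.0000e-02] 165
[6.0042e+02 1.3727e+02 2.4000e-01] 161
[5.7982e+02 2.6401e+02 2.0000e-02] 332
[5.9623e+02 2.6593e+02 6.0000e-02] 152
[ 4.2920e+02 -2.9404e+02  3.1000e-01] 221
```

View pics/pl1b.png

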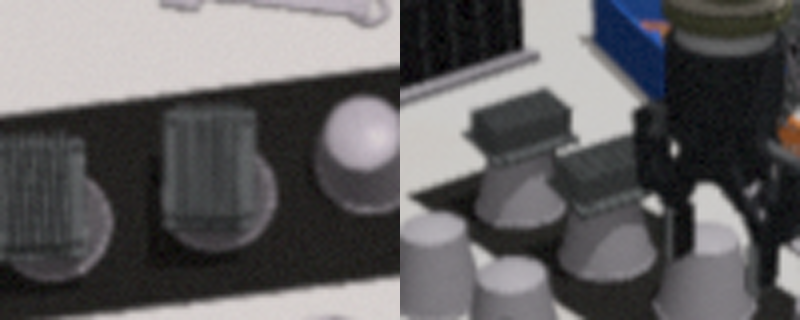

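>>> {"name": "drive_tool", "arguments": {"commands": "-0.13 -0.273 -0.2 0 0 0.02 72;-0.13 -0.273 -0.2 0 0 0.02 72;-0.13 -0.273 -0.2 0 0 0.02 72;-0.127 -0.273 -0.2 0 0 0 72;0 0 -0.3 0 0 0 72;0 0 0 0 0 0 72;0 0 0 0 0 0 72;0 0 0 0 0 0 72"}}

```text
time_s: 14.57
eef_pos: [431.0, -291.9, 86.6]
ee_rot: [0.0, -0.151, 0.988, -0.001]
force: [-0.1, 0.3, 0.3]
grip_width: 0.722
grip_force: 0.0
```

>>> {"name": "drive_tool", "arguments": {"commands": "-0.015 -0.02 -0.26 0 0 0 72;0 0 -0.2 0 0 0 72;0 0 -0.1 0 0 0 72;0 0 0 0 0 0 0;0 0 0 0 0 0 0;0 0 0 0 0 0 0;0 0 0 0 0 0 0;0 0 0 0 0 0 0;0 0 0 0 0 0 0"}}

```text
time_s: 15.32
eef_pos: [428.8, -294.8, 30.1]
ee_rot: [0.0, -0.15, 0.989, -0.001]
force: [-0.2, 0.3, 3.4]
grip_width: 0.502
grip_force: 42.5
```

>>> {"name": "drive_tool", "arguments": {"commands": "0 0 0.2 0 0 0 0;0 0 0.3 0 0 0 0;0 0 0.4 0 0 0 0;0 0 0.4 0 0 0 0;0.09 0.15 0.2 0 0 -0.03 0;0.185 0.312 0 0 0 -0.04 0;0.185 0.312 0 0 0 -0.04 0;0.185 0.312 0 0 0 -0.04 0;0.185 0.312 0 0 0 -0.04 0;0.185 0.312 0 0 0 -0.04 0;0.185 0.312 0 0 0 -0.04 0;0.185 0.312 0 0 0 -0.04 0;0.185 0.312 0 0 0 -0.04 0;0.185 0.312 0 0 0 -0.03 0;0.158 0.222 0 0 0 0 0;0 0 0 0 0 0 0;0 0 0 0 0 0 0;0 0 0 0 0 0 0"}}

```text
time_s: 16.82
eef_pos: [619.3, 23.0, 179.0]
ee_rot: [-0.0, -0.002, 1.0, -0.0]
force: [-0.4, -0.8, -1.6]
grip_width: 0.504
grip_force: 41.8
```

>>> {"name": "drive_tool", "arguments": {"commands": "0.005 0.003 -0.2 0 0 0 0;0 0 -0.25 0 0 0 0;0 0 -0.2 0 0 0 0;0 0 -0.07 0 0 0 0;0 0 -0.01 0 0 0 0;0 0 0 0 0 0 0;0 0 -0.01 0 0 0 0;0 0 0 0 0 0 0;0 0 0 0 0 0 0"}}

```text
time_s: 17.57
eef_pos: [620.3, 23.6, 105.7]
ee_rot: [0.0, -0.002, 1.0, -0.0]
force: [-0.1, -1.0, -1.8]
grip_width: 0.503
grip_force: 41.8
```

>>> {"name": "drive_tool", "arguments": {"commands": "0 0 -0.01 0 0 0 0;0 0 0 0 0 0 0;0 0 0 0 0 0 0"}}

```text
time_s: 17.82
eef_pos: [620.5, 23.6, 104.9]
ee_rot: [0.0, -0.002, 1.0, -0.0]
force: [-1.3, -1.1, 4.1]
grip_width: 0.508
grip_force: 42.4
```

>>> {"name": "drive_tool", "arguments": {"commands": "0 0 0 0 0 0 54;0 0 0 0 0 0 60;0 0 0 0 0 0 68;0 0 0 0 0 0 72;0 0 0 0 0 0 72;0 0 0.2 0 0 0 72;0 0 0.3 0 0 0 72;0 -0.1 0.4 0 0 0 72;0 -0.4 0.1 0 0 0 100;-0.2 -0.3 0 0 0 0 100;-0.24 -0.33 0 0 0 0 100;-0.24 -0.33 0 0 0 0 100;-0.24 -0.33 0 0 0 0 100;-0.24 -0.33 0 0 0 0 100;-0.24 -0.33 0 0 0 0 100;-0.24 -0.33 0 0 0 0 100;-0.24 -0.33 0 0 0 0 100;0 0 0 0 0 0 100;0 0 0 0 0 0 100"}}

```text
time_s: 19.4
eef_pos: [431.3, -288.6, 204.2]
ee_rot: [0.0, 0.0, 1.0, 0.0]
force: [-0.4, -0.3, -1.2]
grip_width: 1.0
grip_force: 0.0
```

```bash
cat > m2.py <<'E'
from h import *
import sys
n=sys.argv[1]; print(sense()["eef_pos"].round(1),sense()["time_s"])
pt=capture("top"); ps=capture("side"); both=[(p,grad(p)) for p in(pt,ps)]
for k,g in dict(Bc=(640,-118,0),Bd=(604,-243,0),Ba=(438,170,0),Bb=(457,63,0)).items():
    print(k,*[(r[0][:2].round(1),r[1].round()) for r in(fit(b,BEAK,g,0,16) for b in(both,both[:1],both[1:]))])
a=cv2.resize(pt["pixels"][130:270,110:310],(570,400),interpolation=2); u=proj(ps,(597,145,80)).astype(int)
b=cv2.resize(ps["pixels"][u[1]-55:u[1]+45,u[0]-75:u[0]+75],(600,400),interpolation=2)
cv2.imwrite(f"pics/{n}s.png",b); cv2.imwrite(f"pics/{n}t.png",a)
E
python3 m2.py all3
```

```text
[ 431.3 -288.6  204.2] 19.4
Bc (array([ 638.9, -119.6]), np.float64(426.0)) (array([ 640.7, -119.3]), np.float64(218.0)) (array([ 635.4, -118.6]), np.float64(213.0))
Bd (array([ 604.3, -242.4]), np.float64(400.0)) (array([ 604.2, -242.2]), np.float64(218.0)) (array([ 603.3, -244.9]), np.float64(184.0))
Ba (array([439.5, 167.2]), np.float64(337.0)) (array([440.7, 164.7]), np.float64(121.0)) (array([440.9, 171.8]), np.float64(220.0))
Bb (array([457.5,  62.3]), np.float64(462.0)) (array([457.7,  61.9]), np.float64(225.0)) (array([459.8,  67.5]), np.float64(239.0))
```

View pics/all3s.png

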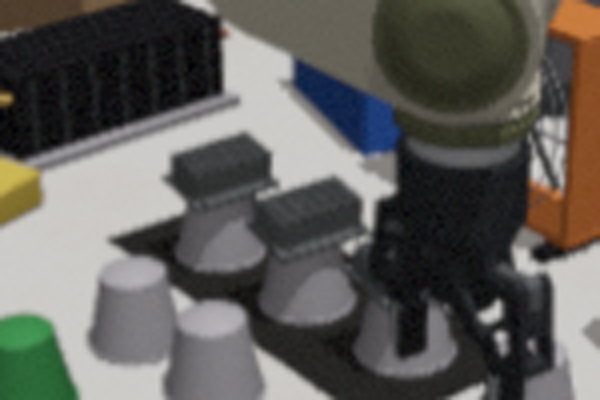

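View pics/all3t.png

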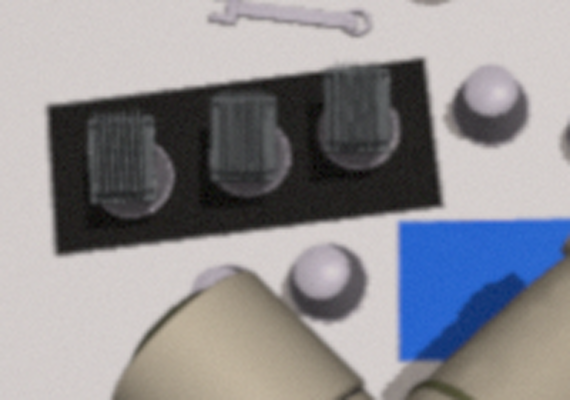

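>>> {"name": "drive_tool", "arguments": {"commands": "0.26 0.2125 -0.09 0 0 0 100;0.26 0.2125 -0.09 0 0 0 100;0.26 0.2125 -0.09 0 0 0 100;0.26 0.2125 -0.09 0 0 0 100;0.26 0.2125 -0.09 0 0 0 100;0.26 0.2125 -0.09 0 0 0 100;0.26 0.2125 -0.09 0 0 0 100;0.26 0.2125 -0.09 0 0 0 100;0 0 0 0 0 0 100;0 0 0 0 0 0 100;0 0 0 0 0 0 100"}}

```text
time_s: 20.42
eef_pos: [640.2, -116.3, 132.2]
ee_rot: [-0.0, -0.003, 1.0, -0.0]
force: [-0.6, 0.0, 0.4]
grip_width: 0.994
grip_force: 0.0
```

>>> {"name": "drive_tool", "arguments": {"commands": "-0.005 -0.025 -0.2 0 0 0 100;0 0 -0.3 0 0 0 100;0 0 -0.2 0 0 0 100;0 0 -0.11 0 0 0 100;0 0 0 0 0 0 100;0 0 0 0 0 0 0;0 0 0 0 0 0 0;0 0 0 0 0 0 0;0 0 0 0 0 0 0;0 0 0 0 0 0 0;0 0 0 0 0 0 0"}}

```text
time_s: 21.33
eef_pos: [640.9, -119.1, 54.9]
ee_rot: [0.002, -0.002, 1.0, 0.0]
force: [-2.9, 6.0, 11.6]
grip_width: 0.745
grip_force: 41.4
```

>>> {"name": "drive_tool", "arguments": {"commands": "0 0 0.1 0 0 0 0;0 0 0.2 0 0 0 0;0 0 0.3 0 0 0 0;0 0 0.35 0 0 0 0;0 0 0.35 0 0 0 0;-0.1 0.1 0 0 0 0 0;-0.2 0.2 0 0 0 0 0;-0.25 0.25 0 0 0 0 0;-0.25 0.25 0 0 0 0 0;-0.25 0.25 0 0 0 0 0;-0.25 0.25 0 0 0 0 0;-0.25 0.25 0 0 0 0 0;-0.2 0.2 0 0 0 0 0;-0.08 0.08 0 0 0 0 0;0 0 0 0 0 0 0;0 0 0 0 0 0 0;0 0 0 0 0 0 0"}}

```text
time_s: 22.75
eef_pos: [457.8, 62.4, 181.8]
ee_rot: [0.001, -0.001, 1.0, -0.0]
force: [0.0, 0.1, -0.7]
grip_width: 0.746
grip_force: 43.5
```

```bash
cat > held.py <<'E'
from h import *
import sys
s=sense(); e=s["eef_pos"]; print(e.round(1),s["grip_width"],s["force"].round(1))
z0=e[2]-float(sys.argv[1]); bx_,by_=float(sys.argv[2]),float(sys.argv[3])
ps=capture("side"); g=[(ps,grad(ps))]
for dz in(-3,0,3): r=fit(g,BEAK,(e[0],e[1],0),z0+dz,8); print(dz,r[0][:2].round(1),round(r[1]))
r=fit(g,BEAK,(bx_,by_,0),0,8); print("base",r[0][:2].round(1),round(r[1]))
u=proj(ps,(e[0],e[1],z0)).astype(int)
cv2.imwrite(f"pics/{sys.argv[4]}.png",cv2.resize(ps["pixels"][u[1]-50:u[1]+50,u[0]-65:u[0]+65],(520,400),interpolation=2))
E
python3 held.py 54.5 457.5 62.8 held1
```

```text
[457.8  62.4 181.8] 0.7464298777374351 [ 0.   0.1 -0.7]
-3 [459.6  64.9] 196
0 [457.1  59. ] 195
3 [454.4  53.6] 195
base [456.7  63.9] 232
```

View pics/held1.png

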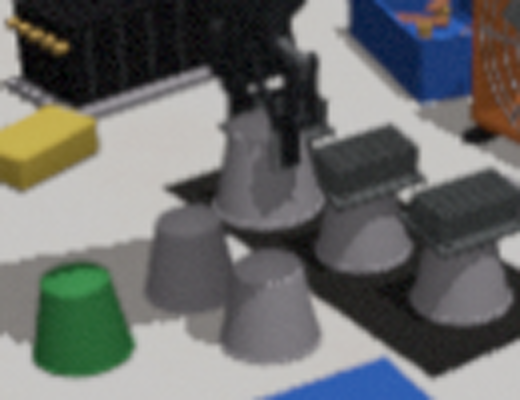

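>>> {"name": "drive_tool", "arguments": {"commands": "0 0 -0.2 0 0 0 0;0 0 -0.3 0 0 0 0;0 0 -0.25 0 0 0 0;0 0 -0.1 0 0 0 0;0 0 -0.05 0 0 0 0;0 0 -0.05 0 0 0 0;0 0 0 0 0 0 0;0 0 0 0 0 0 0"}}

```text
time_s: 23.47
eef_pos: [457.3, 63.0, 86.7]
ee_rot: [0.001, -0.002, 1.0, -0.0]
force: [0.3, 0.6, -0.8]
grip_width: 0.745
grip_force: 43.8
```

>>> {"name": "drive_tool", "arguments": {"commands": "0 0 -0.04 0 0 0 0;0 0 -0.03 0 0 0 0;0 0 -0.02 0 0 0 0;0 0 -0.02 0 0 0 0;0 0 0 0 0 0 0;0 0 0 0 0 0 0"}}

```text
time_s: 23.97
eef_pos: [456.8, 63.4, 75.3]
ee_rot: [0.0, -0.002, 1.0, 0.0]
force: [-0.6, 3.5, 1.7]
grip_width: 0.743
grip_force: 44.3
```

>>> {"name": "drive_tool", "arguments": {"commands": "0 0 0 0 0 0 85;0 0 0 0 0 0 100;0 0 0 0 0 0 100;0 0 0 0 0 0 100;0 0 0.2 0 0 0 100;0 0 0.4 0 0 0 100;0 0 0.4 0 0 0 100;0.147 -0.306 0 0 0 0 100;0.147 -0.306 0 0 0 0 100;0.147 -0.306 0 0 0 0 100;0.147 -0.306 0 0 0 0 100;0.147 -0.306 0 0 0 0 100;0.147 -0.306 -0.1 0 0 0 100;0.147 -0.306 -0.1 0 0 0 100;0.147 -0.306 -0.1 0 0 0 100;0.147 -0.306 -0.1 0 0 0 100;0.147 -0.306 0 0 0 0 100;0 0 0 0 0 0 100;0 0 0 0 0 0 100;0 0 0 0 0 0 100"}}

```text
time_s: 25.63
eef_pos: [603.5, -242.3, 134.9]
ee_rot: [-0.0, -0.002, 1.0, 0.0]
force: [-0.5, -0.3, 0.6]
grip_width: 1.001
grip_force: 0.0
```

```bash
cat > m3.py <<'E'
from h import *
import sys
print(sense()["eef_pos"].round(1),sense()["time_s"])
pt=capture("top"); ps=capture("side"); both=[(p,grad(p)) for p in(pt,ps)]
for a in sys.argv[1:]:
    x,y,z=map(float,a.split(","))
    print(a,*[(r[0][:2].round(1),r[1].round()) for r in(fit(b,BEAK,(x,y,0),z,16) for b in(both,both[:1],both[1:]))])
E
python3 m3.py 604,-243,0 457,63,20 440,170,0
```

```text
[ 603.5 -242.3  134.9] 25.6333
604,-243,0 (array([ 600.6, -248.2]), np.float64(287.0)) (array([ 603.8, -257.8]), np.float64(107.0)) (array([ 603.4, -239. ]), np.float64(203.0))
457,63,20 (array([460.6,  67. ]), np.float64(233.0)) (array([494. ,  72.8]), np.float64(123.0)) (array([460.4,  67.1]), np.float64(182.0))
440,170,0 (array([439.7, 170.5]), np.float64(254.0)) (array([401.3, 189.3]), np.float64(103.0)) (array([443.6, 171.9]), np.float64(208.0))
```

>>> {"name": "drive_tool", "arguments": {"commands": "0.005 -0.004 -0.2 0 0 0 100;0 0 -0.3 0 0 0 100;0 0 -0.2 0 0 0 100;0 0 -0.13 0 0 0 100;0 0 0 0 0 0 100;0 0 0 0 0 0 0;0 0 0 0 0 0 0;0 0 0 0 0 0 0;0 0 0 0 0 0 0;0 0 0 0 0 0 0;0 0 0 0 0 0 0"}}

```text
time_s: 26.65
eef_pos: [605.3, -242.6, 55.4]
ee_rot: [0.002, -0.002, 1.0, -0.0]
force: [-2.2, 5.6, 9.1]
grip_width: 0.739
grip_force: 41.7
```

>>> {"name": "drive_tool", "arguments": {"commands": "0 0 0.1 0 0 0 0;0 0 0.2 0 0 0 0;0 0 0.35 0 0 0 0;0 0 0.4 0 0 0 0;0 0 0.4 0 0 0 0;-0.09 0.18 0 0 0 0 0;-0.147 0.305 0 0 0 0 0;-0.147 0.305 0 0 0 0 0;-0.147 0.305 0 0 0 0 0;-0.147 0.305 0 0 0 0 0;-0.147 0.305 0 0 0 0 0;-0.147 0.305 0 0 0 0 0;-0.147 0.305 0 0 0 0 0;-0.147 0.305 0 0 0 0 0;-0.147 0.305 0 0 0 0 0;-0.057 0.125 0 0 0 0 0;0 0 0 0 0 0 0;0 0 0 0 0 0 0;0 0 0 0 0 0 0"}}

```text
time_s: 28.23
eef_pos: [457.9, 61.1, 198.0]
ee_rot: [0.001, -0.001, 1.0, -0.0]
force: [0.3, -0.5, -0.9]
grip_width: 0.742
grip_force: 43.6
```

```bash
python3 - <<'E'
from h import *
ps=capture("side"); g=[(ps,grad(ps))]
for x in((457,63,20),(440,170,0)):
    r=fit(g,BEAK,(x[0],x[1],0),x[2],20); print(r[0][:2].round(1),round(r[1]))
r=sense();print(r["eef_pos"],r["grip_width"])
E
```

```text
[448.5  46.5] 178
[438.4 168.6] 188
[457.82219404  60.94173133 197.72278999] 0.7373305830138253
```

>>> {"name": "drive_tool", "arguments": {"commands": "0 0.018 -0.2 0 0 0 0;0 0 -0.2 0 0 0 0;0 0 -0.02 0 0 0 0;0 0 0 0 0 0 0;0 0 0 0 0 0 0"}}

```text
time_s: 28.7
eef_pos: [457.9, 63.1, 156.0]
ee_rot: [0.0, -0.001, 1.0, -0.0]
force: [0.2, -0.7, -0.5]
grip_width: 0.741
grip_force: 43.9
```

```bash
python3 held.py 55 457.5 62.8 held2
```

```text
[457.9  63.1 156. ] 0.7412307657075646 [ 0.2 -0.7 -0.5]
-3 [456.4  62.1] 160
0 [453.9  57.6] 160
3 [451.2  52.9] 159
base [458.7  60.5] 175
```

View pics/held2.png

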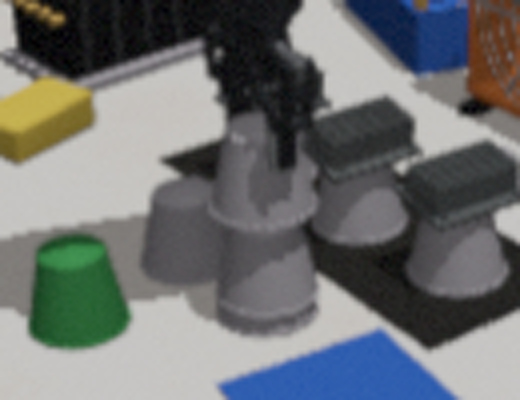

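Aligned above the nested pair (about 265,250 in the crop). Lowering.

>>> {"name": "drive_tool", "arguments": {"commands": "0 0 -0.2 0 0 0 0;0 0 -0.15 0 0 0 0;0 0 -0.1 0 0 0 0;0 0 -0.05 0 0 0 0;0 0 -0.03 0 0 0 0;0 0 0 0 0 0 0;0 0 0 0 0 0 0"}}

```text
time_s: 29.33
eef_pos: [457.7, 63.6, 102.9]
ee_rot: [0.001, -0.002, 1.0, -0.0]
force: [0.4, 0.9, -1.4]
grip_width: 0.738
grip_force: 43.9
```

>>> {"name": "drive_tool", "arguments": {"commands": "0 0 -0.03 0 0 0 0;0 0 -0.02 0 0 0 0;0 0 -0.015 0 0 0 0;0 0 0 0 0 0 0;0 0 0 0 0 0 0"}}

```text
time_s: 29.75
eef_pos: [457.3, 63.6, 95.8]
ee_rot: [0.0, -0.002, 1.0, -0.0]
force: [-0.4, -0.5, -1.4]
grip_width: 0.742
grip_force: 44.1
```

>>> {"name": "drive_tool", "arguments": {"commands": "0 0 -0.015 0 0 0 0;0 0 0 0 0 0 85;0 0 0 0 0 0 100;0 0 0 0 0 0 100;0 0 0 0 0 0 100;0 0 0.2 0 0 0 100;0 0 0.4 0 0 0 100;0 0 0.3 0 0 -0.13 100;-0.02 0.107 0 0 0 -0.15 100;-0.02 0.107 0 0 0 -0.15 100;-0.02 0.107 0 0 0 -0.15 100;-0.02 0.107 0 0 0 -0.15 100;-0.02 0.107 0 0 0 -0.15 100;-0.02 0.107 0 0 0 -0.15 100;-0.02 0.107 0 0 0 -0.15 100;-0.02 0.107 0 0 0 -0.15 100;-0.02 0.107 0 0 0 -0.15 100;0 0.1 0 0 0 -0.15 100;0 0 0 0 0 -0.15 100;0 0 0 0 0 -0.15 100"}}

```text
time_s: 31.42
eef_pos: [439.0, 170.4, 184.1]
ee_rot: [-0.0, 0.688, 0.726, -0.0]
force: [0.2, 0.6, -0.4]
grip_width: 1.0
grip_force: 0.0
```

```bash
python3 m3.py 439,170,0 457,63,40; python3 -c "
from h import *
print(sense()['ee_rot'],sense()['joints'].round(2))"
```

```text
[439.  170.4 184.1] 31.4167
439,170,0 (array([439.1, 172.8]), np.float64(376.0)) (array([438.5, 173. ]), np.float64(188.0)) (array([436.8, 168. ]), np.float64(189.0))
457,63,40 (array([457.7,  61. ]), np.float64(379.0)) (array([457.9,  60.9]), np.float64(210.0)) (array([457.3,  62.7]), np.float64(170.0))
[-6.67973223e-05  6.86506800e-01  7.27123372e-01 -1.02839233e-04] [ 0.12  0.26  1.75 -0.    1.14  0.06]
```

>>> {"name": "drive_tool", "arguments": {"commands": "0 0.003 -0.3 0 0 0 100;0 0 -0.35 0 0 0 100;0 0 -0.35 0 0 0 100;0 0 -0.2 0 0 0 100;0 0 -0.13 0 0 0 100;0 0 0 0 0 0 100;0 0 0 0 0 0 0;0 0 0 0 0 0 0;0 0 0 0 0 0 0;0 0 0 0 0 0 0;0 0 0 0 0 0 0;0 0 0 0 0 0 0"}}

```text
time_s: 32.52
eef_pos: [440.0, 170.3, 52.9]
ee_rot: [0.001, 0.686, 0.728, 0.001]
force: [-1.8, 0.1, 5.0]
grip_width: 0.749
grip_force: 42.3
```

>>> {"name": "drive_tool", "arguments": {"commands": "0 0 0.1 0 0 0 0;0 0 0.2 0 0 0 0;0 0 0.35 0 0 0 0;0 0 0.4 0 0 0 0;0 0 0.4 0 0 0 0;0 -0.05 0.1 0 0 0 0;0.03 -0.15 0 0 0 0 0;0.04 -0.2 0 0 0 0 0;0.04 -0.25 0 0 0 0 0;0.04 -0.25 0 0 0 0 0;0.02 -0.13 0 0 0 0 0;0 -0.05 0 0 0 0 0;0 0 0 0 0 0 0;0 0 0 0 0 0 0;0 0 0 0 0 0 0"}}

```text
time_s: 33.77
eef_pos: [456.0, 63.0, 206.4]
ee_rot: [0.0, 0.686, 0.728, 0.0]
force: [-0.2, 0.6, -1.7]
grip_width: 0.751
grip_force: 43.9
```

>>> {"name": "drive_tool", "arguments": {"commands": "0.013 0 -0.2 0 0 0 0;0 0 -0.15 0 0 0 0;0 0 -0.1 0 0 0 0;0 0 -0.1 0 0 0 0;0 0 -0.1 0 0 0 0;0 0 -0.1 0 0 0 0;0 0 -0.1 0 0 0 0;0 0 0 0 0 0 0;0 0 0 0 0 0 0"}}

```text
time_s: 34.52
eef_pos: [457.3, 62.9, 121.2]
ee_rot: [-0.0, 0.686, 0.728, -0.0]
force: [0.3, -0.2, -0.4]
grip_width: 0.753
grip_force: 43.9
```

>>> {"name": "drive_tool", "arguments": {"commands": "0 0 -0.03 0 0 0 0;0 0 -0.02 0 0 0 0;0 0 -0.02 0 0 0 0;0 0 -0.01 0 0 0 0;0 0 0 0 0 0 0;0 0 0 0 0 0 0"}}

```text
time_s: 35.02
eef_pos: [457.6, 62.2, 113.3]
ee_rot: [0.0, 0.686, 0.727, 0.0]
force: [0.0, 0.5, -1.0]
grip_width: 0.748
grip_force: 44.0
```

>>> {"name": "drive_tool", "arguments": {"commands": "0 0 -0.015 0 0 0 0;0 0 0 0 0 0 85;0 0 0 0 0 0 100;0 0 0 0 0 0 100;0 0 0 0 0 0 100;0 0 0.2 0 0 0 100;0 0 0.4 0 0 0 100;0 0 0.3 0 0 0 60;0 -0.35 0.1 0 0 0 0;-0.05 -0.35 0 0 0 0 0;-0.05 -0.35 0 0 0 0 0;-0.05 -0.35 0 0 0 0 0;-0.05 -0.35 0 0 0 0 0;-0.05 -0.35 0 0 0 0 0;-0.05 -0.35 0 0 0 0 0;-0.05 -0.35 0 0 0 0 0;-0.05 -0.35 0 0 0 0 0;0 -0.35 0 0 0 0 0;0 0 0 0 0 0 0;0 0 0 0 0 0 0"}}

```text
time_s: 36.68
eef_pos: [417.1, -288.9, 211.2]
ee_rot: [-0.0, 0.687, 0.727, 0.0]
force: [0.6, -0.0, 0.6]
grip_width: -0.0
grip_force: 0.0
```

```bash
python3 m3.py 457,63,0 457,63,60; python3 - <<'E'
from h import *
A=[];b=[]
for n in("top","side"):
    p=capture(n); i=p["pixels"].astype(int); m=((i[:,:,2]>110)&(i[:,:,1]<60)&(i[:,:,0]<60)).astype(np.uint8)
    q=proj(p,(572,-371,120)); k,l,s,c=cv2.connectedComponentsWithStats(m)
    j=min(range(1,k),key=lambda j:np.hypot(*(c[j]-q))); print(n,q.round(),c[j],s[j][4])
    o,d=ray(p,c[j]); d/=np.linalg.norm(d); M=np.eye(3)-np.outer(d,d); A.append(M); b.append(M@o)
    if n=="top": cv2.imwrite("pics/fin_t.png",cv2.resize(i[120:270,110:430].astype(np.uint8),(800,375),interpolation=2))
    else: cv2.imwrite("pics/fin_s.png",cv2.resize(i[150:290,190:400].astype(np.uint8),(800,533),interpolation=2))
print("ball",np.linalg.solve(sum(A),sum(b)).round(1),sense()["eef_pos"])
E
```

```text
[ 417.1 -288.9  211.2] 36.6833
457,63,0 (array([452.3,  62.5]), np.float64(333.0)) (array([470. ,  67.7]), np.float64(206.0)) (array([450.2,  64.1]), np.float64(157.0))
457,63,60 (array([460. ,  61.7]), np.float64(399.0)) (array([460.7,  60.8]), np.float64(212.0)) (array([456.8,  62.5]), np.float64(199.0))
top [371. 174.] [371.57142857 173.52380952] 42
side [374. 252.] [373.39473684 250.94736842] 38
ball [ 571.3 -370.5  125.1] [ 417.7109267  -286.73506178  211.79220679]
```

View pics/fin_s.png

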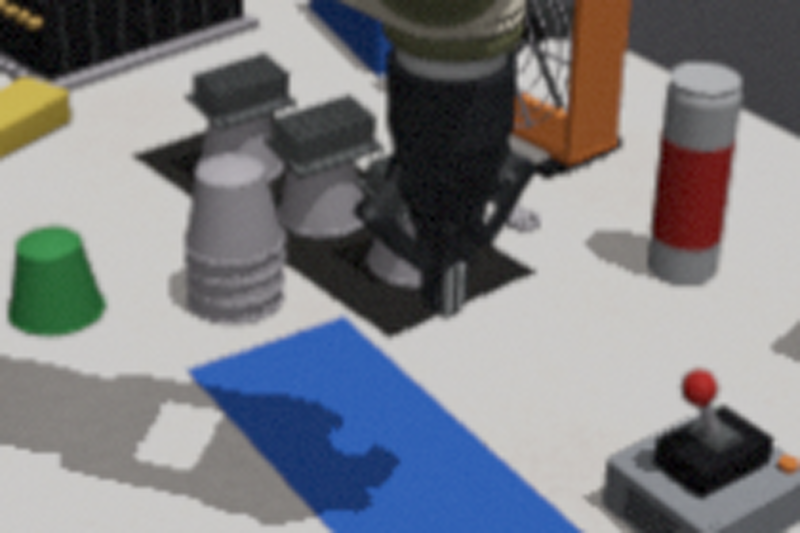

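View pics/fin_t.png

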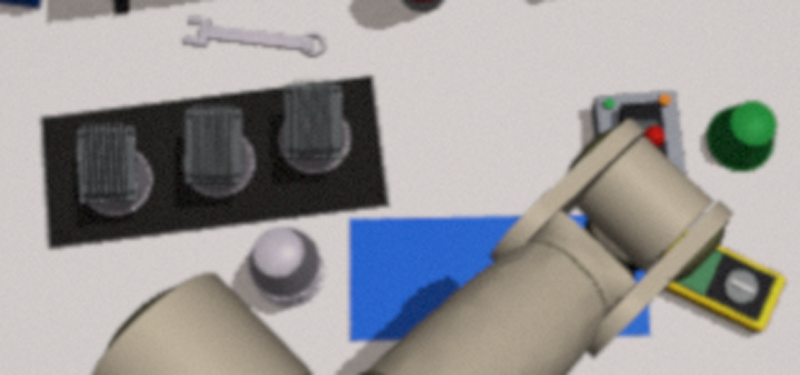

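>>> {"name": "drive_tool", "arguments": {"commands": "0.2 -0.21 0 0 0 0 0;0.22 -0.21 -0.2 0 0 0 0;0.22 -0.21 -0.2 0 0 0 0;0.23 -0.21 -0.2 0 0 0 0;0 0 -0.2 0 0 0 0;0 0 -0.12 0 0 0 0;0 0 0 0 0 0 0;0 0 0 0 0 0 0;0 0 0 0 0 0 0"}}

```text
time_s: 37.63
eef_pos: [504.8, -371.5, 121.6]
ee_rot: [0.001, 0.686, 0.728, -0.0]
force: [0.6, -0.8, -0.5]
grip_width: 0.001
grip_force: 0.0
```

Push +x slowly, 85 mm.

>>> {"name": "drive_tool", "arguments": {"commands": "0.1 0 0 0 0 0 0;0.1 0 0 0 0 0 0;0.1 0 0 0 0 0 0;0.1 0 0 0 0 0 0;0.1 0 0 0 0 0 0;0.1 0 0 0 0 0 0;0.1 0 0 0 0 0 0;0.07 0 0 0 0 0 0;0.05 0 0 0 0 0 0;0 0 0 0 0 0 0;0 0 0 0 0 0 0;0 0 0 0 0 0 0"}}

```text
time_s: 38.63
eef_pos: [586.2, -371.7, 119.9]
ee_rot: [0.0, 0.686, 0.727, 0.0]
force: [0.2, 0.3, -0.6]
grip_width: -0.002
grip_force: 0.0
```

```bash
cat > ball.py <<'E'
from h import *
A=[];b=[]
for n in("top","side"):
    p=capture(n); i=p["pixels"].astype(int); m=((i[:,:,2]>110)&(i[:,:,1]<60)&(i[:,:,0]<60)).astype(np.uint8)
    q=proj(p,(600,-371,120)); k,l,s,c=cv2.connectedComponentsWithStats(m)
    j=min(range(1,k),key=lambda j:np.hypot(*(c[j]-q))); print(n,q.round(),c[j].round(1),s[j][4])
    print(onz(p,c[j],122).round(1))
    u=proj(p,(600,-371,100)).astype(int); cv2.imwrite(f"pics/ball_{n}.png",cv2.resize(i[u[1]-40:u[1]+40,u[0]-50:u[0]+50].astype(np.uint8),(400,320),interpolation=2))
print(sense()["eef_pos"],sense()["force"])
E
python3 ball.py
```

```text
top [370. 165.] [356.   78.2] 2744
[ 873.3 -353.   122. ]
side [382. 249.] [386.9 246. ] 12
[ 617.3 -371.3  122. ]
[ 586.20534407 -371.81132338  119.78413338] [-0.48291948 -0.79576722 -0.16823902]
```

>>> {"name": "drive_tool", "arguments": {"commands": "0.05 0 0 0 0 0 0;0.05 0 0 0 0 0 0;0 0 0 0 0 0 0;0 0 0 0 0 0 0"}}

```text
time_s: 39.07
eef_pos: [596.9, -371.7, 119.6]
ee_rot: [0.0, 0.686, 0.728, 0.0]
force: [0.1, -0.1, 0.9]
grip_width: 0.0
grip_force: 0.0
```

>>> {"name": "drive_tool", "arguments": {"commands": "0.03 0 0 0 0 0 0;0.03 0 0 0 0 0 0;0.03 0 0 0 0 0 0;0 0 0 0 0 0 0;0 0 0 0 0 0 0"}}

```text
time_s: 39.48
eef_pos: [600.0, -372.0, 119.4]
ee_rot: [-0.007, 0.686, 0.727, -0.004]
force: [-36.6, 6.5, 11.7]
grip_width: -0.003
grip_force: 18.4
```

```bash
python3 ball.py
```

```text
top [370. 165.] [355.9  78.2] 2737
[ 873.4 -352.9  122. ]
side [382. 249.] [390.  245.7] 11
[ 624.8 -375.   122. ]
[ 600.04562691 -371.99823535  119.38006533] [-36.73038242   4.80434508  12.2100093 ]
```

End stop reached (−37 N). Back off gently, then retreat and check.

>>> {"name": "drive_tool", "arguments": {"commands": "-0.1 0 0 0 0 0 0;-0.2 0 0 0 0 0 0;-0.3 0 0 0 0 0 0;-0.3 0 0 0 0 0 0;-0.3 0 0 0 0 0 0;-0.3 0 0.2 0 0 0 0;-0.2 0.2 0.3 0 0 0 0;-0.1 0.3 0.3 0 0 0 0;-0.1 0.3 0.2 0 0 0 0;0 0 0 0 0 0 0;0 0 0 0 0 0 0"}}

```text
time_s: 40.5
eef_pos: [416.3, -292.7, 220.0]
ee_rot: [0.002, 0.686, 0.728, -0.0]
force: [-0.0, -0.1, 0.3]
grip_width: -0.002
grip_force: 0.0
```

```bash
python3 ball.py; python3 - <<'E'
from h import *
p=capture("side"); im=p["pixels"][150:310,190:420]; cv2.imwrite("pics/end.png",cv2.resize(im,(800,556),interpolation=2))
E
```

```text
top [370. 165.] [369.2 156.7] 33
[ 624.3 -370.   122. ]
side [382. 249.] [387.9 244.6] 36
[ 624.1 -368.3  122. ]
[ 416.13004001 -293.46050809  217.91141139] [-0.2276762  -1.17746922  0.36634327]
```

View pics/end.png

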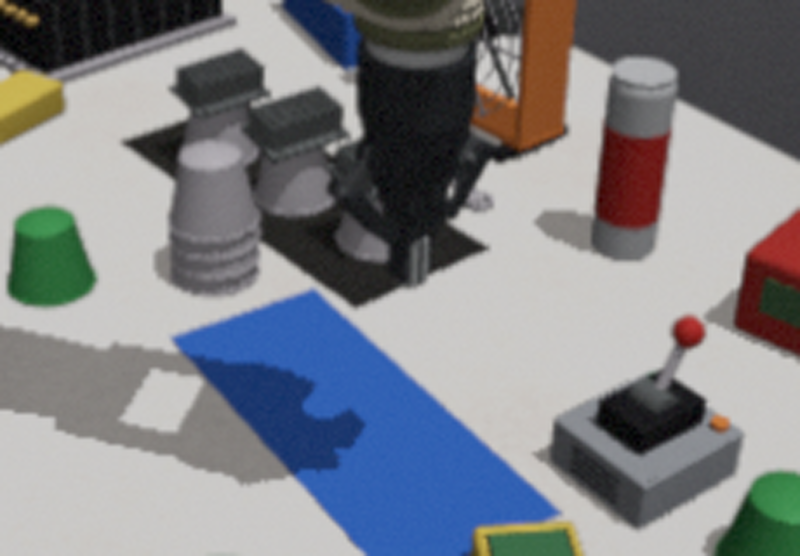

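```bash
python3 -c "
from rig import finish_job
print(finish_job())"
```

```text
the job is handed in; nothing more can be done
None
```

I handed the job in after about 40 s. All three heat sinks are balanced on their props, the four spare beakers are nested in one stack off the mat, and the fan lever was then pushed to its end stop. The hand-in call returned no verdict. I checked sinks and stack only by eye in the pictures; the sink edge fits on the dark mat were too poor to confirm the 16 mm and 0.22 rad limits.

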